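# Pack the jacks case and lift the marble tray level

### The job

Pack the games tray for carrying out to the roof: set the white jacks case down flat in the tray's open bay, crosswise (its long side square to the carrying board) and midway between the egg cup and the glass jar, and let go of it. Then grip the tray by the top bar of its plywood carrying board, lift it at least 10 cm clear of the shelf without tipping it, and finish holding it there, level and still, with the case, the upright egg cup with the blue ball in it, the upright jar and all the marbles still in their places. Do not let go of the tray, and leave the other things on the shelf where they are.

Things in the scene. Friction and masses are not known exactly. Their poses are not given: they have to be found in the camera images.
- tray: Loose plywood tray on the bamboo shelf, 230 mm along its x, 300 mm along its y, 0.4 kg empty, up to 1 kg packed. Origin: centre of its underside. Walls 6 mm thick, 32 mm high. A 12 mm thick upright carrying board runs along its y at x = 0; on the -x side (towards the robot) a rack, top 14 mm over the underside, holds five marbles; on the +x side is the open bay. Yaw within 0.4 rad of the world's.
- tray_handle (a point): Middle of the carrying board's top bar, 80 mm above the tray's underside. The bar is 12 mm thick (tray x), 180 mm long (tray y), 30 mm high (65 to 95 mm above the underside); below it a hand slot 108 mm long, 29 mm high. Pinch it from above across its thickness, near its middle: the packed tray balances about there. Axes as the tray's.
- tray_bay (a point): Centre of the open bay's floor: 57.5 mm along the tray's +x from its origin, 6 mm above its underside; axes as the tray's. Inside, the bay is 103 mm (x) by 288 mm (y). The egg cup stands near one end and the jar near the other (which is where varies), each about 105 mm from the middle, on the centre line within 5 mm.
- case: White plastic jacks case with a clip-on lid (firmly clipped, grey clips on its short ends, a red jack drawn on top): 78 mm along its x, 50 mm along its y, 40 mm high, about 0.11 kg, loose. Origin: centre of its underside. It starts on the shelf, flat, at the left or at the right of the tray. Grip it across its 50 mm width.
- eggcup: White ceramic egg cup standing loose in the tray's bay: 54 mm high, 52 mm across the rim, foot 40 mm across. Origin: centre of its underside, z up along its axis.
- eggcup_rim (a point): Centre of the egg cup's rim, 54 mm above its foot.
- ball_center (a point): Centre of the blue silicone ball, 38 mm in diameter, that lies loose in the egg cup, its centre about 5 mm below the rim.
- jar: Pill-shaped glass jar of beads with a cork, standing loose in the tray's bay: 49 mm in diameter, 80 mm high with the cork, about 0.12 kg. Origin: centre of its underside, z up along its axis.
- marble0_center (a point): Centre of a cat's-eye glass marble, 25 mm in diameter, loose in a hole of the tray's rack, -100 mm along the tray's y from its middle.
- marble1_center (a point): Centre of a cat's-eye glass marble, 25 mm in diameter, loose in a hole of the tray's rack, -50 mm along the tray's y from its middle.
- marble2_center (a point): Centre of a cat's-eye glass marble, 25 mm in diameter, loose in a hole of the tray's rack, 0 mm along the tray's y from its middle.
- marble3_center (a point): Centre of a cat's-eye glass marble, 25 mm in diameter, loose in a hole of the tray's rack, 50 mm along the tray's y from its middle.
- marble4_center (a point): Centre of a cat's-eye glass marble, 25 mm in diameter, loose in a hole of the tray's rack, 100 mm along the tray's y from its middle.
- dominoes: Wooden domino box, loose, 150 mm along its x, 56 mm wide, 40 mm high, origin at the centre of its underside; stands on the side of the tray where the jacks case is not. Leave it alone.
- mug: Blue mug of pencils, 76 mm in diameter, 90 mm high (pencils to 175 mm), origin at the centre of its underside. Leave it alone.
- plant: Succulent in a terracotta pot, 104 mm across, about 150 mm high with its leaves, origin at the centre of its underside. Leave it alone.
- yoyo: Red yo-yo lying flat, 56 mm across, 36 mm high, origin at the centre of its underside. Leave it alone.
- table: The bamboo shelf, its top at z = 0.
Things that resemble listed ones, but are neither listed nor needed, are in the scene too. Of the things that look like the part that bears ball_center, the smaller one is meant.

How it is judged:
By the outcome, as a careful person would: the job done as asked, in the order asked, and still so for the second after the job is handed in, while the arm keeps its last pose, push and grip.
It also fails if it takes over 58 s, if anything falls off the work surface, if the arm or the gripper's body presses on something with over 40 N, if the wrist force passes 120 N, or if a joint passes its speed limit or range.

### The arm

A 7-joint arm with a two-finger parallel gripper is mounted at the origin on the work surface. World frame = base frame: x ahead of the robot, y to its left, z up, the work surface at z = 0. Lengths are in m, angles in rad, forces in N, time in s.
With the tool pointing down it reaches from about 0.425 to 0.875 m from the base axis. Payload 8.4 kg.
Tool frame: the origin (TCP) lies on the centre line of the jaws, within the pads' length; the fingertips stand 17 mm ahead of it and the grasp point (between the pads) lies 2 mm behind it; z points along the fingers, y is the line along which they close (so a half turn about z gives the same grasp; the last joint's range is limited). The gripper opens to 85 mm and grips with 20 to 120 N. Pads are 22 mm wide; open, the fingers measure 114 mm over their backs; the gripper's body (76 mm by 85 mm) begins 54 mm behind the grasp point. The pads swing forward as they close: fully open they stand 13 mm farther back than shut.
Start: joints at [-1.269, 0.333, 0.04, 1.465, -0.013, 1.343, -0.059], TCP at [0.254, 0.598, 0.248] pointing down, gripper open.
Joint ranges: [-2.58, 2.58], [-0.38, 2.09], [-1.3, 1.39], [0.25, 2.4], [-1.5, 4.64], [0.08, 2.09], [-2.65, 2.65]. Speed limits (rad/s): [2.22, 2.22, 2.79, 2.79, 3.14, 3.14, 3.14].

### API

Orientations are given as a rotation vector (axis times angle).
In Python, from plant import r, vision gives the robot as it stands. The module is installed in compiled form; this text tells all that it offers.
- The arm moves only by the tool step_arm, never from a script. Its argument "deltas" is a list of rows, each an object of numbers: "dx", "dy", "dz": the shift along the world's x, y, z in mm; "roll": the turn about the world's z in rad. In form: [{"dx": .., "dy": .., "dz": .., "roll": ..}, ...]. A call has 1 to 12 rows; each row is the pose to reach, as a shift and turn from the pose commanded when the call began; what a row does not reach only later rows make up. A row lasts 1/12 s, in which the tool goes at most 41.7 mm and 7.16 degrees, less where a joint would pass 70% of its speed; a pose out of reach is approached as far as the arm can. A call with a gripper value outside its range is refused whole. "hand" is the opening, from -1 (shut) to 1 (fully open), set as the call begins (left out, the last holds). The fingers move at their own pace and stop on an object; the grip force is fixed at half the most. Time passes only in rows, so rows that repeat a pose let the fingers close. It gives the time, the measured TCP pose, the force, the opening and the grip force at its end, in the units of the state.
- r.state(): the state, without advancing time (a new reading comes with each control period).
- vision.capture(name): name is "scene" or "top" or "wrist"; returns (picture, depth): 480x640x3 uint8, red, green, blue; 480x640 float32, m along the optical axis (not along the pixel's ray), 0 where there is no reading.
- vision.get_calibration(name): a dict with "intrinsics" (3x3 intrinsics, pixels), "R" (3x3) and "t" (3): a world point X has camera coordinates R X + t. Camera axes: x right, y down, z forward; pixel columns grow to the right and rows downward; lengths in m; the calibration is good to about 2 mm. A picture is of the moment at which its call begins: read the wrist's pose just before it. get_calibration takes no time and is no camera call; for the wrist camera it gives the pose at the moment of the call.
- r.finish_job(): hands the job in; it is judged then, once.
The state is a dict: "time_s": time; "joints": joint angles; "dq": joint speeds; "tau": joint torques, N m; "eef_pos": TCP position; "ee_rot": TCP orientation; "ft_force": force on the tool from outside, world axes, zero at the start; "ft_torque": the same for the moment, N m; "width": finger opening in m; "finger_force": force on a finger pad.
Only numpy, scipy, OpenCV 4.12 (cv2) and the standard library are available. Lean on these libraries where they do the work, as an engineer would, in place of code of your own. Each camera call takes 0.05 s, during which the arm holds its last target. There are 200 camera calls.

## Working session

There is one attempt and no reset: what is moved stays moved. The work goes in short steps, Python scripts to look and compute and a tool call to move; the robot and the scene stay as the last step left them, time stands still between calls to the robot, and variables do not carry over. Pictures are saved under pics/ and viewed, at most 10 in all, crops included, and the job is handed in when it is done.

Besides the shell and the picture viewer there is one more tool, called by a JSON object that holds its "fn" and its "kwargs". step_arm: Moves the arm, as the interface text tells. Its arguments: {"type":"object","properties":{"deltas":{"type":"array"},"hand":{"type":"number"}},"required":["deltas"]}

```bash
mkdir -p pics
python3 - <<'E'
from plant import r,vision
import cv2,numpy as np
s=r.state();print(s['time_s'],s['eef_pos'],s['ee_rot'],s['width'])
for n in ['scene','top']:
    p,d=vision.capture(n);c=vision.get_calibration(n)
    cv2.imwrite(f'pics/{n}0.png',p[:,:,::-1]);np.savez(f'{n}0.npz',p=p,d=d,K=c['intrinsics'],R=c['R'],t=c['t'])
    print(n,np.round(c['intrinsics'],1).tolist(),'cam',(-np.array(c['R']).T@c['t']).round(3), np.round(c['R'],2).tolist())
E
```

```text
0.0 [0.25345977 0.59809932 0.24742556] [-6.25366478e-01 -3.07850468e+00  2.44679705e-03] 0.0852591217787041
scene [[567.3, 0.0, 321.4], [0.0, 567.3, 249.9], [0.0, 0.0, 1.0]] cam [1.325 0.561 0.876] [[-0.63, 0.77, 0.02], [0.5, 0.42, -0.75], [-0.59, -0.47, -0.66]]
top [[549.3, 0.0, 321.8], [0.0, 549.3, 238.9], [0.0, 0.0, 1.0]] cam [ 0.39  -0.005  1.174] [[-0.02, -1.0, 0.01], [-0.99, 0.02, -0.16], [0.16, -0.01, -0.99]]
```

View pics/top0.png

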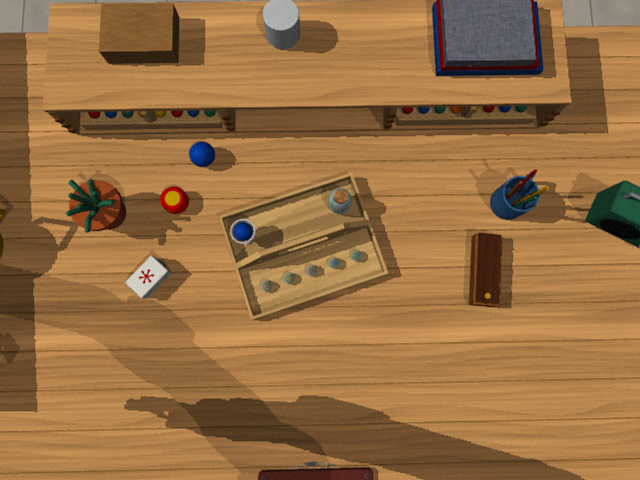

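View pics/scene0.png

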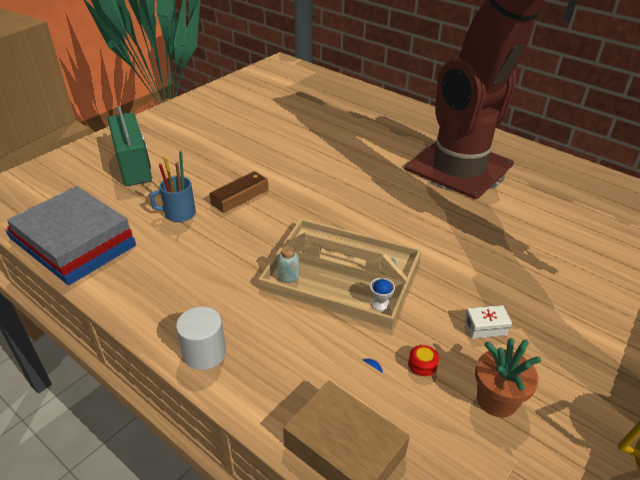

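The top view shows the white case at (147,276). The tray corners are about (220,216), (352,176), (386,271) and (253,319). The egg cup with the blue ball is at (243,231), the jar at (340,200), and the dominoes at (486,270).

Possible mix-ups:
- **Ball:** blue ball in the cup (243,231) or the larger loose ball (202,154). The one in the cup is meant.
- **Case:** only (147,276) is white with a red jack. The yo-yo (175,200) and the dominoes (486,270) are different things.

```bash
cat > h.py <<'E'
import numpy as np,cv2
def load(n): return np.load(n+'.npz')
def ray(c,uv,z):
    uv=np.atleast_2d(uv).astype(float);d=(np.c_[uv,np.ones(len(uv))]@np.linalg.inv(c['K']).T)@c['R']
    o=-c['R'].T@c['t'];return o+d*((z-o[2])/d[:,2])[:,None]
def cloud(c):
    h,w=c['d'].shape;u,v=np.meshgrid(np.arange(w),np.arange(h))
    q=np.stack([u,v,np.ones_like(u)],-1)@np.linalg.inv(c['K']).T*c['d'][...,None]
    return (q-c['t'])@c['R']
def rect(P): # long-axis angle
    b=cv2.minAreaRect((P[:,:2]*1000).astype(np.float32));k=cv2.boxPoints(b)
    e=[k[1]-k[0],k[2]-k[1]];e=max(e,key=np.linalg.norm)
    return np.round(b[0],1),np.round(sorted(b[1]),1),round(float(np.arctan2(e[1],e[0])),3)
E
python3 - <<'E'
from h import *
for n in ['top0','scene0']:
    c=load(n);X=cloud(c);p=c['p'];hsv=cv2.cvtColor(p,cv2.COLOR_RGB2HSV)
    print(n,'shelf z',np.median(X[np.abs(X[...,2])<.02][:,2]))
    A=(X[...,0]>.35)&(X[...,0]<.75)&(X[...,1]>-.17)&(X[...,1]<.22)
    m=A&(X[...,2]>.084)&(X[...,2]<.105);print('bar',m.sum(),rect(X[m]),X[m].mean(0).round(4))
    m=(A&(X[...,2]>.024)&(X[...,2]<.037)).astype(np.uint8)
    k,l,s,_=cv2.connectedComponentsWithStats(m,connectivity=8)
    for i in np.argsort(-s[1:,4])[:2]+1: print('rim',s[i],rect(X[l==i]))
    B=(X[...,1]>.2)&(X[...,1]<.5)&(X[...,0]>.3)&(X[...,0]<.75)
    m=B&(X[...,2]>.033)&(X[...,2]<.047)&(hsv[...,1]<60)
    print('case',m.sum(),rect(X[m]),X[m].mean(0).round(4))
    blue=(cv2.inRange(hsv,(100,120,60),(130,255,255))>0)&A&(X[...,2]>.03)
    v,u=np.nonzero(blue);(cc,rr)=cv2.minEnclosingCircle(np.c_[u,v].astype(np.float32));print('ball',cc,rr,ray(c,cc,.055).round(4),X[blue].mean(0))
    m=A&(X[...,2]>.073)&(X[...,2]<.092)&(X[...,1]<0)&(X[...,0]>.58);print('cork',m.sum(),X[m].mean(0))
c=load('top0');k=np.array([(220,216),(352,176),(386,271),(253,319)]);P=ray(c,k,.032);print(P.round(3),P.mean(0))
i=cv2.resize(c['p'][150:330,110:400],None,fx=2.7,fy=2.7,interpolation=2);cv2.imwrite('pics/crop1.png',i[:,:,::-1])
E
```

```text
top0 shelf z 0.0009222859785227807
bar 775 (array([579.7,   4. ]), array([ 74.5, 225. ]), -0.925) [0.5827 0.0064 0.0926]
rim [ 219  172  169  148 1606] (array([568.8,  19.7]), array([231.4, 301. ]), -1.262)
rim [274 239  47  18 104] (array([560.8,  30.5]), array([  5.7, 102. ]), -1.265)
case 845 (array([505.3, 341.7]), array([50.3, 80.9]), -0.743) [0.5048 0.3408 0.0403]
ball (385.5, 119.5) 190.32220458984375 [[ 0.8311 -0.1635  0.055 ]] [0.58178238 0.13392958 0.1244177 ]
cork 308 [ 0.63694022 -0.06136873  0.08299047]
scene0 shelf z 0.0006657890199684778
bar 691 (array([582.4,   5.3]), array([ 75.9, 226.6]), -0.916) [0.5833 0.0132 0.0911]
rim [ 259  218  163  104 2251] (array([568.9,  18.8]), array([238.7, 301.7]), -1.264)
rim [277 268  23  12  95] (array([669.6, -50.1]), array([25.9, 48.3]), -0.744)
case 702 (array([509.9, 341.9]), array([51.4, 79.6]), -0.747) [0.5122 0.3437 0.0397]
ball (382.0, 287.5) 9.013978004455566 [[0.5957 0.1419 0.055 ]] [0.6033018  0.14617276 0.0662312 ]
cork 393 [ 0.62326431 -0.04707112  0.08239147]
[[ 0.631  0.192  0.032]
 [ 0.714 -0.09   0.032]
 [ 0.508 -0.155  0.032]
 [ 0.413  0.122  0.032]] [0.56628503 0.01734811 0.032     ]
```

View pics/crop1.png

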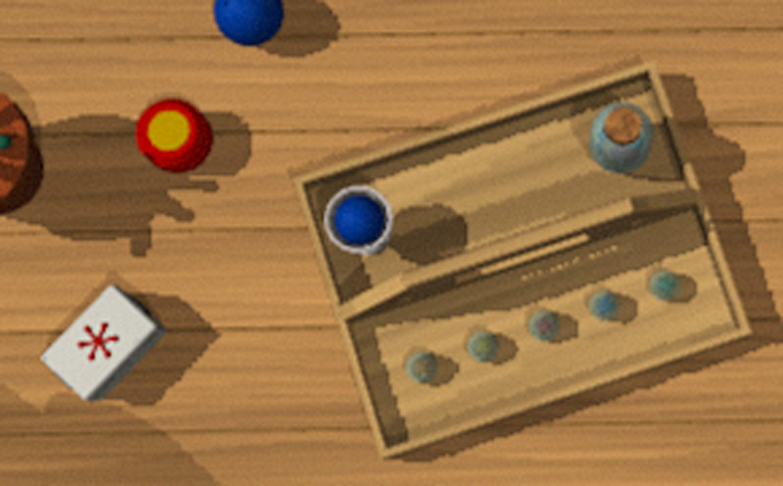

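Run:
```python
from h import *
T=np.array([.5688,.0194]);yaw=.308;Rz=np.array([[np.cos(yaw),-np.sin(yaw)],[np.sin(yaw),np.cos(yaw)]])
tr=lambda P:((P[:,:2]-T)@Rz*1000).round(1)
for n in ['top0','scene0']:
    c=load(n);hsv=cv2.cvtColor(c['p'],cv2.COLOR_RGB2HSV)
    def blobs(m,amin):
        k,l,s,_=cv2.connectedComponentsWithStats(m);return [(s[i],np.argwhere(l==i)[:,::-1].astype(np.float32)) for i in range(1,k) if s[i,4]>amin]
    for s,q in blobs(cv2.inRange(hsv,(105,150,50),(130,255,255)),60):
        cc,rr=cv2.minEnclosingCircle(q);P=ray(c,cc,.055);print(n,'blue',np.round(cc),round(rr,1),P.round(4),tr(P))
    X=cloud(c);loc=(X[...,:2]-T)@Rz
    reg=(loc[...,0]>20)&(loc[...,0]<.11)&(abs(loc[...,1])<.15)
    reg=(loc[...,0]>.015)&(loc[...,0]<.12)&(abs(loc[...,1])<.16)
    for nm,lo,hi in [('cup',.03,.063),('jar',.05,.1)]:
        m=reg&(X[...,2]>lo)&(X[...,2]<hi)&((loc[...,1]>.05) if nm=='cup' else (loc[...,1]<-.05))
        L=loc[m]*1000;print(n,nm,m.sum(),np.percentile(L,[2,50,98],axis=0).round(1).tolist(),X[m][:,2].max())
    m=((X[...,2]>.06)&(loc[...,1]<-.05)&reg).astype(np.uint8)
    m2=cv2.inRange(hsv,(4,110,80),(16,255,255))&(cv2.dilate(m,np.ones((3,3)))*255)
    for s,q in blobs(m2,15): print('cork',s,tr(ray(c,q.mean(0),.08)))
    m=((X[...,2]>.034)&(X[...,2]<.05)&(X[...,1]>.25)&(X[...,1]<.42)&(X[...,0]<.6)).astype(np.uint8)*255
    for s,q in blobs(m,100): print('case',s,rect(ray(c,q,.04)))
    m=(X[...,2]>.09)&(X[...,2]<.1)&(abs(loc[...,0])<.02)&(abs(loc[...,1])<.1);L=loc[m]*1000
    f=cv2.fitLine(L.astype(np.float32),2,0,.01,.01).ravel();print('bar',m.sum(),f.round(3),np.percentile(L,[5,50,95],axis=0).round(1).tolist())
```

```text
top0 blue [436.  38.] 35.0 [[ 1.0181 -0.2809  0.055 ]] [[ 337.1 -422.4]]
top0 blue [538.  36.] 34.2 [[ 1.02   -0.5071  0.055 ]] [[ 270.4 -638.5]]
top0 blue [202. 154.] 12.5 [[0.7604 0.2287 0.055 ]] [[246.  141.4]]
top0 blue [514. 201.] 23.2 [[ 0.6473 -0.4262  0.055 ]] [[ -60.2 -448.5]]
top0 blue [242. 231.] 9.0 [[0.5935 0.1415 0.055 ]] [[ 60.6 108.9]]
top0 cup 488 [[25.9, 59.7], [71.8, 118.6], [113.8, 149.6]] 0.06298633167236861
top0 jar 429 [[38.3, -124.5], [55.8, -100.5], [79.9, -80.7]] 0.0933727374367381
cork [334 190  14  13 144] [[  60.5 -103.9]]
case [125 255  43  43 947] (array([505.1, 341.3]), array([51.2, 80.1]), -0.747)
bar 554 [ 1.000e-03  1.000e+00 -9.460e-01  2.103e+00] [[-6.3, -80.5], [-1.0, 3.0], [4.7, 83.0]]
scene0 blue [ 70. 238.] 63.9 [[ 0.9176 -0.4811  0.055 ]] [[ 180.7 -582.7]]
scene0 blue [382. 287.] 8.5 [[0.5945 0.1411 0.055 ]] [[ 61.4 108.2]]
scene0 blue [372. 366.] 10.1 [[0.7703 0.2421 0.055 ]] [[259.5 151.2]]
scene0 cup 525 [[29.2, 56.8], [80.1, 116.1], [117.1, 149.3]] 0.06295290952906088
scene0 jar 423 [[50.8, -122.6], [73.4, -98.4], [86.6, -80.8]] 0.08952283413034147
cork [281 246  14  12 131] [[  60.8 -104.6]]
case [467 305  45  24 783] (array([511.7, 342.5]), array([54.5, 81.7]), -0.752)
bar 405 [0.    1.    3.046 3.093] [[-3.8, -79.1], [3.4, 3.7], [8.4, 82.4]]
```

{"fn": "step_arm", "kwargs": {"deltas": [{"dx": 40,"dy": -10,"dz": -8,"roll": -0.08},{"dx": 80,"dy": -50,"dz": -15,"roll": -0.16},{"dx": 110,"dy": -90,"dz": -20,"roll": -0.24},{"dx": 140,"dy": -125,"dz": -25,"roll": -0.34},{"dx": 165,"dy": -155,"dz": -30,"roll": -0.34},{"dx": 180,"dy": -190,"dz": -35,"roll": -0.34},{"dx": 195,"dy": -225,"dz": -40,"roll": -0.34},{"dx": 195,"dy": -256,"dz": -40,"roll": -0.34},{"dx": 195,"dy": -256,"dz": -40,"roll": -0.34},{"dx": 195,"dy": -256,"dz": -40,"roll": -0.34}]}}

```text
time_s: 0.93
eef_pos: [0.4501, 0.3383, 0.2081]
ee_rot: [1.146, 2.925, -0.002]
ft_force: [-0.1, 0.7, 0.3]
width: 0.0854
finger_force: 0.0
```

```bash
cat > w.py <<'E'
from plant import r,vision
from h import *
def wrist(name):
    c=vision.get_calibration('wrist');p,d=vision.capture('wrist')
    cv2.imwrite(f'pics/{name}.png',p[:,:,::-1]);c=dict(p=p,d=d,K=np.array(c['intrinsics']),R=np.array(c['R']),t=np.array(c['t']));np.savez(name,**c);return c
E
python3 - <<'E'
from w import *
c=wrist('w1');X=cloud(c);print(X[::120,::160].round(2).tolist()[2])
m=((X[...,2]>.034)&(X[...,2]<.048)&(X[...,1]>.25)&(X[...,1]<.42)).astype(np.uint8)
k,l,s,_=cv2.connectedComponentsWithStats(m)
for i in range(1,k):
    if s[i,4]>300:
        q=np.argwhere(l==i)[:,::-1];print(s[i],rect(X[l==i]),rect(ray(c,q,.04)),X[l==i][:,2].mean())
print(r.state()['eef_pos'])
E
```

```text
[[0.26, 0.08, -0.0], [0.36, 0.2, -0.0], [0.47, 0.32, -0.0], [0.58, 0.44, -0.0]]
[ 337  217   59   84 4524] (array([506.9, 342. ]), array([50.1, 81.4]), -0.753) (array([505.1, 342.9]), array([49.6, 79.4]), -0.754) 0.03955239605101796
[410 379  31  36 612] (array([659.8, 287.8]), array([23. , 45.8]), -1.198) (array([655. , 290.1]), array([23.7, 44.7]), -1.226) 0.0358607216395295
[0.44903136 0.34098729 0.20827704]
```

View pics/w1.png

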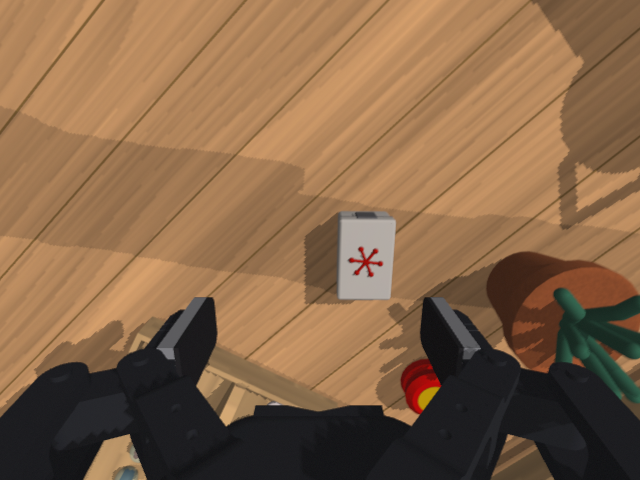

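The wrist view shows the case centred at (366,255), aligned with the jaws. The yo-yo at (425,390) and the pot are clear of the fingers' path.

{"fn": "step_arm", "kwargs": {"deltas": [{"dx": 30,"dz": -10},{"dx": 55,"dz": -40},{"dx": 58,"dz": -80},{"dx": 58,"dz": -115},{"dx": 58,"dz": -145},{"dx": 58,"dz": -165},{"dx": 58,"dz": -175},{"dx": 58,"dz": -180},{"dx": 58,"dz": -180},{"dx": 58,"dz": -180}]}}

```text
schema error: expected keys dx, dy, dz, roll
```

{"fn": "step_arm", "kwargs": {"deltas": [{"dx": 0},{"dx": 0},{"dx": 0},{"dx": 0},{"dx": 0},{"dx": 0},{"dx": 0},{"dx": 0},{"dx": 0},{"dx": 0}], "hand": -1}}

```text
schema error: expected keys dx, dy, dz, roll
```

{"fn": "step_arm", "kwargs": {"deltas": [{"dx": 30,"dy": 0,"dz": -10,"roll": 0},{"dx": 55,"dy": 0,"dz": -40,"roll": 0},{"dx": 58,"dy": 0,"dz": -80,"roll": 0},{"dx": 58,"dy": 0,"dz": -115,"roll": 0},{"dx": 58,"dy": 0,"dz": -145,"roll": 0},{"dx": 58,"dy": 0,"dz": -165,"roll": 0},{"dx": 58,"dy": 0,"dz": -175,"roll": 0},{"dx": 58,"dy": 0,"dz": -180,"roll": 0},{"dx": 58,"dy": 0,"dz": -180,"roll": 0},{"dx": 58,"dy": 0,"dz": -180,"roll": 0}]}}

```text
time_s: 1.82
eef_pos: [0.5071, 0.3435, 0.0294]
ee_rot: [1.136, 2.928, 0.002]
ft_force: [0.1, -0.5, 0.3]
width: 0.0854
finger_force: 0.0
```

{"fn": "step_arm", "kwargs": {"deltas": [{"dx": 0,"dy": 0,"dz": 0,"roll": 0},{"dx": 0,"dy": 0,"dz": 0,"roll": 0},{"dx": 0,"dy": 0,"dz": 0,"roll": 0},{"dx": 0,"dy": 0,"dz": 0,"roll": 0},{"dx": 0,"dy": 0,"dz": 0,"roll": 0},{"dx": 0,"dy": 0,"dz": 0,"roll": 0},{"dx": 0,"dy": 0,"dz": 0,"roll": 0},{"dx": 0,"dy": 0,"dz": 0,"roll": 0}], "hand": -1}}

```text
time_s: 2.48
eef_pos: [0.5072, 0.3429, 0.0297]
ee_rot: [1.137, 2.928, 0.003]
ft_force: [-0.9, 0.8, 6.9]
width: 0.0487
finger_force: 62.4
```

Grip holds at a width of 48.7 mm. Lifting now.

{"fn": "step_arm", "kwargs": {"deltas": [{"dx": 0,"dy": 0,"dz": 8,"roll": 0},{"dx": 0,"dy": 0,"dz": 25,"roll": 0},{"dx": 0,"dy": 0,"dz": 50,"roll": 0},{"dx": 0,"dy": 0,"dz": 80,"roll": 0.05},{"dx": 5,"dy": -10,"dz": 105,"roll": 0.12},{"dx": 12,"dy": -30,"dz": 122,"roll": 0.22},{"dx": 22,"dy": -55,"dz": 130,"roll": 0.32},{"dx": 34,"dy": -85,"dz": 130,"roll": 0.42},{"dx": 46,"dy": -115,"dz": 130,"roll": 0.52},{"dx": 58,"dy": -145,"dz": 130,"roll": 0.62},{"dx": 70,"dy": -175,"dz": 130,"roll": 0.72},{"dx": 82,"dy": -205,"dz": 130,"roll": 0.82}]}}

```text
time_s: 3.48
eef_pos: [0.5889, 0.1358, 0.1591]
ee_rot: [-0.132, 3.138, 0.0]
ft_force: [0.5, -0.3, -0.9]
width: 0.0489
finger_force: 62.5
```

{"fn": "step_arm", "kwargs": {"deltas": [{"dx": 10,"dy": -28,"dz": 0,"roll": 0.09},{"dx": 20,"dy": -54,"dz": 0,"roll": 0.16},{"dx": 28,"dy": -76,"dz": 0,"roll": 0.21},{"dx": 33,"dy": -91,"dz": 0,"roll": 0.23},{"dx": 35,"dy": -98,"dz": 0,"roll": 0.23},{"dx": 35,"dy": -98,"dz": 0,"roll": 0.23},{"dx": 35,"dy": -98,"dz": 0,"roll": 0.23},{"dx": 35,"dy": -98,"dz": 0,"roll": 0.23}]}}

```text
time_s: 4.15
eef_pos: [0.6232, 0.0414, 0.1584]
ee_rot: [0.486, -3.104, -0.001]
ft_force: [-0.4, 0.1, -0.9]
width: 0.0491
finger_force: 62.5
```

Run:
```python
from w import *
s=r.state();print(s['eef_pos'],s['ee_rot'],s['width'],s['ft_force'])
c=wrist('w2')
p,d=vision.capture('scene');g=vision.get_calibration('scene');np.savez('scene1',p=p,d=d,K=g['intrinsics'],R=g['R'],t=g['t'])
i=np.hstack([cv2.resize(c['p'],(400,300)),cv2.resize(p[150:390,220:540],(400,300))]);cv2.imwrite('pics/v2.png',i[:,:,::-1])
```

```text
[0.62318977 0.04141688 0.15835222] [ 4.85866037e-01 -3.10359181e+00 -1.36787573e-03] 0.049123180319146635 [-0.41911006  0.08319756 -0.88222527]
```

View pics/v2.png

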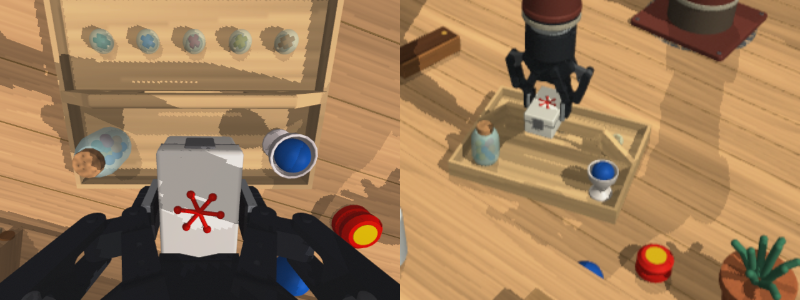

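The wrist view (left) shows the case held between the cup, ball at about (293,157), and the jar, cork at about (88,163), and square to the board. Next I check the offsets from this view.

Run:
```python
from h import *
T=np.array([.5688,.0194]);yaw=.308;Rz=np.array([[np.cos(yaw),-np.sin(yaw)],[np.sin(yaw),np.cos(yaw)]])
tr=lambda P:((np.atleast_2d(P)[:,:2]-T)@Rz*1000).round(1)
c=load('w2');X=cloud(c);loc=(X[...,:2]-T)@Rz;hsv=cv2.cvtColor(c['p'],cv2.COLOR_RGB2HSV);Z=X[...,2]
bl=lambda m,a:[(s[i],np.argwhere(l==i)[:,::-1].astype(np.float32)) for k,l,s,_ in [cv2.connectedComponentsWithStats(m)] for i in range(1,k) if s[i,4]>a]
for s,q in bl(cv2.inRange(hsv,(105,150,50),(130,255,255)),300):
    cc,rr=cv2.minEnclosingCircle(q);print('blue',np.round(cc),tr(ray(c,cc,.055)))
m=cv2.inRange(hsv,(4,110,70),(18,255,255))&((Z>.068)&(Z<.1)&(loc[...,1]<-.05)).astype(np.uint8)*255
for s,q in bl(m,60): print('cork',s,tr(ray(c,q.mean(0),.08)))
A=(abs(loc[...,0])<.03)&(abs(loc[...,1])<.12)&(Z>.088)&(Z<.1);L=loc[A]*1000
f=cv2.fitLine(L.astype(np.float32),2,0,.01,.01).ravel();print('bar',A.sum(),f.round(3),np.percentile(L,[2,50,98],axis=0).round(1).tolist())
for nm,a,b,ax in [('+y wall',.13,.17,1),('-y wall',-.17,-.13,1)]:
    m=(loc[...,ax]>a)&(loc[...,ax]<b)&(Z>.026)&(Z<.036)&(loc[...,0]<.1)&(loc[...,0]>-.1)
    L=loc[m]*1000
    if m.sum()>30:print(nm,m.sum(),cv2.fitLine(L.astype(np.float32),2,0,.01,.01).ravel().round(3))
m=(Z>.15)&(Z<.2)&(hsv[...,1]<50)&(hsv[...,2]>120)
k=bl(m.astype(np.uint8),500)
for s,q in k:
    idx=q.astype(int);P=X[idx[:,1],idx[:,0]];print('case',s,rect(P),tr(P.mean(0)),np.percentile(tr(P),[1,99],axis=0),P[:,2].mean())
print('tcp',tr(np.array([.6232,.0414])))
```

```text
blue [468. 249.] [[ 61.9 108.5]]
blue [467. 439.] [[229.5 129. ]]
cork [120 148  15  22 157] [[  -1.1 -104.6]]
cork [ 137  150   79   22 1162] [[  0.1 -75.6]]
cork [ 116  238   52   47 1811] [[  61.5 -105.3]]
bar 7707 [ 0.001  1.    -0.682 -0.664] [[-6.2, -85.9], [-0.7, -0.7], [5.4, 84.6]]
+y wall 3056 [ 1.00000e+00  4.00000e-03 -2.02320e+01  1.45405e+02]
-y wall 3113 [ 1.00000e+00 -3.00000e-03 -1.99120e+01 -1.46716e+02]
case [  250   234   140   177 20003] (array([620.3,  40.8]), array([49.9, 73.3]), 0.299) [[50.3  4.9]] [[ 19.5 -19. ]
 [ 89.2  28.7]] 0.1682072569292564
tcp [[58.5  4.5]]
```

{"fn": "step_arm", "kwargs": {"deltas": [{"dx": 0,"dy": -3,"dz": -10,"roll": 0},{"dx": 0,"dy": -3,"dz": -30,"roll": 0},{"dx": 0,"dy": -3,"dz": -55,"roll": 0},{"dx": 0,"dy": -3,"dz": -78,"roll": 0},{"dx": 0,"dy": -3,"dz": -96,"roll": 0},{"dx": 0,"dy": -3,"dz": -108,"roll": 0},{"dx": 0,"dy": -3,"dz": -114,"roll": 0},{"dx": 0,"dy": -3,"dz": -117,"roll": 0},{"dx": 0,"dy": -3,"dz": -119,"roll": 0},{"dx": 0,"dy": -3,"dz": -120,"roll": 0},{"dx": 0,"dy": -3,"dz": -120,"roll": 0},{"dx": 0,"dy": -3,"dz": -120,"roll": 0}]}}

```text
time_s: 5.25
eef_pos: [0.6241, 0.0365, 0.0391]
ee_rot: [-0.484, 3.103, 0.0]
ft_force: [0.0, 0.4, -1.8]
width: 0.049
finger_force: 62.5
```

```bash
cat > m.py <<'E'
from h import *
T=np.array([.5688,.0194]);yaw=.308;Rz=np.array([[np.cos(yaw),-np.sin(yaw)],[np.sin(yaw),np.cos(yaw)]])
tr=lambda P:((np.atleast_2d(P)[:,:2]-T)@Rz*1000).round(1)
bl=lambda m,a:[(s[i],np.argwhere(l==i)[:,::-1].astype(np.float32)) for k,l,s,_ in [cv2.connectedComponentsWithStats(m)] for i in range(1,k) if s[i,4]>a]
def meas(c,ztop):
    X=cloud(c);loc=(X[...,:2]-T)@Rz;hsv=cv2.cvtColor(c['p'],cv2.COLOR_RGB2HSV);Z=X[...,2]
    for s,q in bl(cv2.inRange(hsv,(105,150,50),(130,255,255)),60):
        cc,rr=cv2.minEnclosingCircle(q);L=tr(ray(c,cc,.055))
        if abs(L[0,0]-60)<40: print('ball',np.round(cc),L)
    m=cv2.inRange(hsv,(4,110,70),(18,255,255))&((Z>.066)&(Z<.1)&(loc[...,1]<-.05)&(loc[...,0]>.03)).astype(np.uint8)*255
    for s,q in bl(m,30): print('cork',s,tr(ray(c,q.mean(0),.08)))
    A=(abs(loc[...,0])<.03)&(abs(loc[...,1])<.12)&(Z>.088)&(Z<.1);L=loc[A]*1000
    if len(L)>50: print('bar',len(L),cv2.fitLine(L.astype(np.float32),2,0,.01,.01).ravel().round(3),np.percentile(L,[2,98],axis=0).round(1).tolist())
    for nm,a,b in [('+y wall',.13,.17),('-y wall',-.17,-.13)]:
        m=(loc[...,1]>a)&(loc[...,1]<b)&(Z>.026)&(Z<.036)&(loc[...,0]<.1)&(loc[...,0]>-.1);L=loc[m]*1000
        if len(L)>30: print(nm,len(L),cv2.fitLine(L.astype(np.float32),2,0,.01,.01).ravel().round(3))
    m=(abs(Z-ztop)<.008)&(hsv[...,1]<60)&(hsv[...,2]>90)&(abs(loc[...,1])<.06)&(loc[...,0]>.01)&(loc[...,0]<.11)
    for s,q in bl(m.astype(np.uint8),200):
        i=q.astype(int);P=X[i[:,1],i[:,0]];L=(P[:,:2]-T)@Rz*1000
        print('case',s,rect(np.c_[L/1000,L[:,:1]]),np.percentile(L,[1,99],axis=0).round(1).tolist(),P[:,2].mean().round(4))
E
python3 - <<'E'
from w import *;from m import meas
c=wrist('w3');meas(c,.049)
p,d=vision.capture('top');g=vision.get_calibration('top');c=dict(p=p,d=d,K=g['intrinsics'],R=g['R'],t=g['t']);np.savez('top3',**c);meas(c,.049)
for _ in range(3):vision.capture('top');print(r.state()['eef_pos'])
E
```

```text
ball [614. 362.] [[ 63.9 108.7]]
cork [   0  365   29   79 1368] [[ 59.7 -91.1]]
bar 36617 [ 0.    -1.    -1.413 -0.103] [[-6.5, -63.3], [4.7, 63.2]]
case [  250   244   140   167 19185] (array([55.9, -0. ]), array([50.3, 72.3]), -0.008) [[20.6, -24.1], [88.7, 23.9]] 0.0491
ball [242. 231.] [[ 60.6 109.4]]
cork [467 106   9   8  48] [[ 150.5 -426.5]]
cork [334 190  14  13 141] [[  60.8 -104. ]]
bar 169 [ 3.0000e-03  1.0000e+00 -1.3600e+00 -6.4606e+01] [[-6.7, -91.9], [4.8, -37.7]]
+y wall 215 [ 1.00000e+00 -2.00000e-03  2.62930e+01  1.47025e+02]
-y wall 286 [   1.       0.      -1.731 -146.23 ]
[0.62393216 0.03647198 0.0388716 ]
[0.62384937 0.03648957 0.03873076]
[0.62376127 0.03650334 0.03863216]
```

View pics/w3.png

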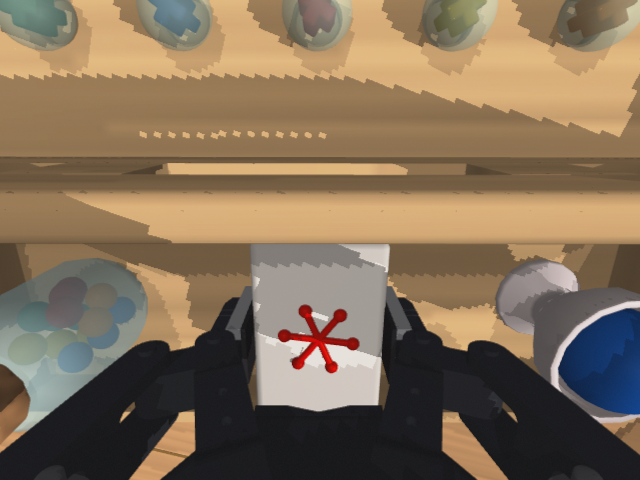

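The wrist view shows the case at (318,320), parallel to the board normal, about 2 mm short of midway and about 3 mm above the floor. I nudge it, lower it and release.

{"fn": "step_arm", "kwargs": {"deltas": [{"dx": -0.5,"dy": 2,"dz": 0,"roll": 0},{"dx": -0.5,"dy": 2,"dz": -1,"roll": 0},{"dx": -0.5,"dy": 2,"dz": -2,"roll": 0},{"dx": -0.5,"dy": 2,"dz": -3,"roll": 0},{"dx": -0.5,"dy": 2,"dz": -3,"roll": 0},{"dx": -0.5,"dy": 2,"dz": -3,"roll": 0},{"dx": -0.5,"dy": 2,"dz": -3,"roll": 0}]}}

```text
time_s: 6.08
eef_pos: [0.6231, 0.0386, 0.0357]
ee_rot: [0.484, -3.104, -0.0]
ft_force: [-3.1, 0.4, 5.6]
width: 0.0491
finger_force: 63.1
```

{"fn": "step_arm", "kwargs": {"deltas": [{"dx": 0,"dy": 0,"dz": 0,"roll": 0},{"dx": 0,"dy": 0,"dz": 0,"roll": 0},{"dx": 0,"dy": 0,"dz": 0,"roll": 0},{"dx": 0,"dy": 0,"dz": 0,"roll": 0},{"dx": 0,"dy": 0,"dz": 5,"roll": 0},{"dx": 0,"dy": 0,"dz": 20,"roll": 0},{"dx": 0,"dy": 0,"dz": 45,"roll": 0},{"dx": 0,"dy": 0,"dz": 75,"roll": 0},{"dx": 0,"dy": 0,"dz": 105,"roll": 0},{"dx": 0,"dy": 0,"dz": 130,"roll": 0},{"dx": 0,"dy": 0,"dz": 140,"roll": 0},{"dx": 0,"dy": 0,"dz": 140,"roll": 0}], "hand": 0.65}}

```text
time_s: 7.08
eef_pos: [0.6246, 0.0385, 0.1786]
ee_rot: [-0.483, 3.099, 0.0]
ft_force: [0.6, 0.2, 0.4]
width: 0.0707
finger_force: 0.0
```

Run:
```python
from w import *;from m import meas
c=wrist('w4');meas(c,.046)
s=r.state();print(s['eef_pos'],s['ee_rot'],s['width'])
```

```text
ball [462. 238.] [[ 61.6 108.2]]
cork [ 138  228   47   43 1545] [[  61.3 -104.9]]
cork [  0 386   9  49 349] [[ 196.5 -247.5]]
bar 6373 [ 0.002 -1.    -0.576 -0.602] [[-6.1, -86.1], [5.4, 85.0]]
+y wall 2746 [ 1.00000e+00  4.00000e-03 -2.03790e+01  1.45527e+02]
-y wall 2901 [ 1.0000e+00 -2.0000e-03 -1.6033e+01 -1.4669e+02]
case [ 287  176   67  100 5800] (array([57.9,  2.4]), array([49.9, 80.3]), -0.011) [[18.8, -21.9], [95.0, 26.7]] 0.0455
[0.62366639 0.03851178 0.17628739] [-4.83314715e-01  3.10194699e+00  1.61510175e-04] 0.07061171394688401
```

View pics/w4.png

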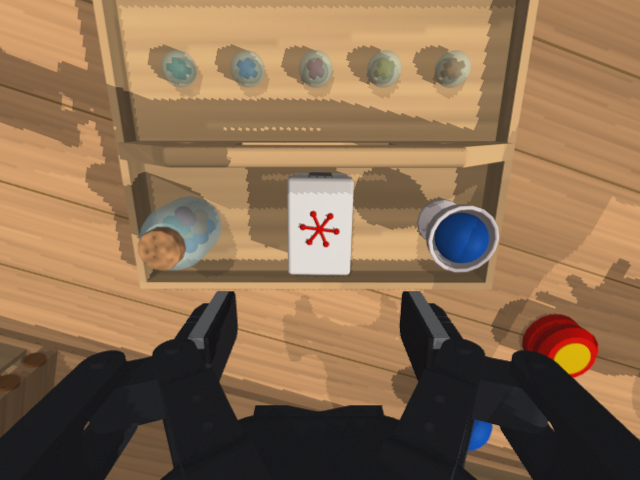

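The view shows the case square at (320,226), midway between the cup (462,238) and the cork (161,249), with all five marbles in place. I now turn and move over the bar.

{"fn": "step_arm", "kwargs": {"deltas": [{"dx": -5,"dy": -2,"dz": 0,"roll": -0.12},{"dx": -12,"dy": -5,"dz": 0,"roll": -0.24},{"dx": -20,"dy": -8,"dz": 0,"roll": -0.36},{"dx": -28,"dy": -11,"dz": 0,"roll": -0.48},{"dx": -36,"dy": -14,"dz": 0,"roll": -0.6},{"dx": -44,"dy": -17,"dz": 0,"roll": -0.72},{"dx": -50,"dy": -19,"dz": 0,"roll": -0.84},{"dx": -55,"dy": -20,"dz": 0,"roll": -0.96},{"dx": -55,"dy": -20,"dz": 0,"roll": -1.08},{"dx": -55,"dy": -20,"dz": 0,"roll": -1.2},{"dx": -55,"dy": -20,"dz": 0,"roll": -1.32},{"dx": -55,"dy": -20,"dz": 0,"roll": -1.44}]}}

```text
time_s: 8.13
eef_pos: [0.567, 0.0184, 0.1733]
ee_rot: [-1.69, -2.646, 0.004]
ft_force: [0.5, 0.2, 0.1]
width: 0.0704
finger_force: 0.0
```

{"fn": "step_arm", "kwargs": {"deltas": [{"dx": 0,"dy": 0,"dz": 0,"roll": -0.1},{"dx": 0,"dy": 0,"dz": 0,"roll": -0.13},{"dx": 0,"dy": 0,"dz": -10,"roll": -0.13},{"dx": 0,"dy": 0,"dz": -25,"roll": -0.13},{"dx": 0,"dy": 0,"dz": -35,"roll": -0.13},{"dx": 0,"dy": 0,"dz": -40,"roll": -0.13},{"dx": 0,"dy": 0,"dz": -40,"roll": -0.13},{"dx": 0,"dy": 0,"dz": -40,"roll": -0.13}]}}

```text
time_s: 8.8
eef_pos: [0.5678, 0.0183, 0.1348]
ee_rot: [-1.851, -2.538, 0.001]
ft_force: [-0.8, -0.4, 1.2]
width: 0.0706
finger_force: 0.0
```

Run:
```python
from w import *;from m import meas,tr
for _ in range(2):
    c=wrist('w5');s=r.state();a=np.arctan2(s['ee_rot'][1],s['ee_rot'][0]);print(s['eef_pos'],tr(s['eef_pos'][None]),'tool y',(2*a-np.pi/2)%np.pi,s['width'])
meas(c,.046)
```

```text
[0.56821802 0.01835368 0.13539141] [[-0.9 -0.8]] tool y 0.31016540816229754 0.07049018405729254
[0.56845382 0.01839537 0.13575086] [[-0.6 -0.9]] tool y 0.3101066926551672 0.07039034018901609
ball [439.  61.] [[ 62.1 108.6]]
cork [394 397  16  23 150] [[ 50.6 -95.3]]
bar 7454 [ 0.    -1.    -0.085 15.683] [[-5.8, -78.3], [5.7, 87.9]]
+y wall 1584 [1.00000e+00 1.00000e-03 3.81000e+00 1.43296e+02]
-y wall 245 [ 1.00000e+00  2.30000e-02 -5.41820e+01 -1.45719e+02]
case [ 349  204  126   76 8103] (array([58.5,  2.7]), array([49.9, 79.6]), -0.016) [[19.4, -21.2], [95.2, 27.4]] 0.0454
```

View pics/w5.png

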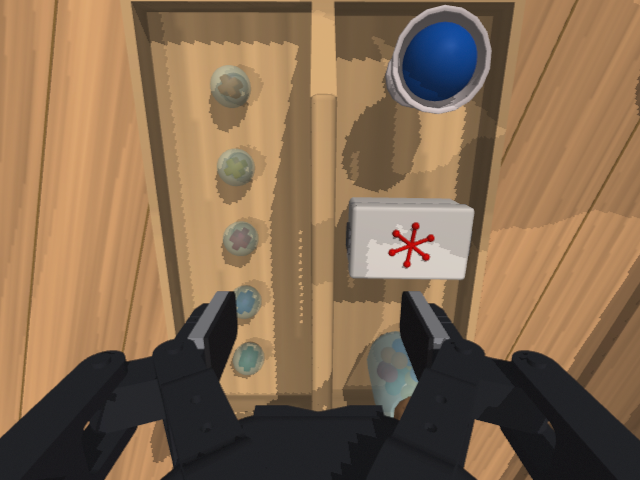

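The bar, at column 322, is centred between the pads and parallel to them. I lower and grip.

{"fn": "step_arm", "kwargs": {"deltas": [{"dx": 0,"dy": 0,"dz": -10,"roll": 0},{"dx": 0,"dy": 0,"dz": -28,"roll": 0},{"dx": 0,"dy": 0,"dz": -44,"roll": 0},{"dx": 0,"dy": 0,"dz": -54,"roll": 0},{"dx": 0,"dy": 0,"dz": -58,"roll": 0},{"dx": 0,"dy": 0,"dz": -59,"roll": 0},{"dx": 0,"dy": 0,"dz": -59,"roll": 0}]}}

```text
time_s: 9.48
eef_pos: [0.5683, 0.0184, 0.0765]
ee_rot: [1.852, 2.537, 0.0]
ft_force: [0.4, -0.4, -0.5]
width: 0.0708
finger_force: 0.0
```

{"fn": "step_arm", "kwargs": {"deltas": [{"dx": 0,"dy": 0,"dz": 0,"roll": 0},{"dx": 0,"dy": 0,"dz": 0,"roll": 0},{"dx": 0,"dy": 0,"dz": 0,"roll": 0},{"dx": 0,"dy": 0,"dz": 0,"roll": 0},{"dx": 0,"dy": 0,"dz": 0,"roll": 0},{"dx": 0,"dy": 0,"dz": 0,"roll": 0},{"dx": 0,"dy": 0,"dz": 0,"roll": 0},{"dx": 0,"dy": 0,"dz": 0,"roll": 0},{"dx": 0,"dy": 0,"dz": 0,"roll": 0},{"dx": 0,"dy": 0,"dz": 0,"roll": 0}], "hand": -1}}

```text
time_s: 10.32
eef_pos: [0.5688, 0.0187, 0.0769]
ee_rot: [1.851, 2.537, 0.002]
ft_force: [1.2, 0.6, 4.5]
width: 0.011
finger_force: 59.6
```

Gripped. I lift a little first to test the balance.

{"fn": "step_arm", "kwargs": {"deltas": [{"dx": 0,"dy": 0,"dz": 1,"roll": 0},{"dx": 0,"dy": 0,"dz": 2,"roll": 0},{"dx": 0,"dy": 0,"dz": 4,"roll": 0},{"dx": 0,"dy": 0,"dz": 6,"roll": 0},{"dx": 0,"dy": 0,"dz": 8,"roll": 0},{"dx": 0,"dy": 0,"dz": 10,"roll": 0},{"dx": 0,"dy": 0,"dz": 11,"roll": 0},{"dx": 0,"dy": 0,"dz": 12,"roll": 0},{"dx": 0,"dy": 0,"dz": 12,"roll": 0},{"dx": 0,"dy": 0,"dz": 12,"roll": 0},{"dx": 0,"dy": 0,"dz": 12,"roll": 0},{"dx": 0,"dy": 0,"dz": 12,"roll": 0}]}}

```text
time_s: 11.32
eef_pos: [0.568, 0.0184, 0.0882]
ee_rot: [-1.852, -2.538, 0.0]
ft_force: [-0.0, -0.8, -8.3]
width: 0.0106
finger_force: 58.4
```

```bash
cat > lv.py <<'E'
from w import *;from m import tr,T,Rz
import sys
s=r.state();print(s['time_s'],s['eef_pos'],s['width'],s['ft_force'],(np.array(s['ft_torque'])[:2]@Rz).round(3))
for n in ['scene','top']:
    p,d=vision.capture(n);g=vision.get_calibration(n);c=dict(p=p,d=d,K=g['intrinsics'],R=g['R'],t=g['t'])
    cv2.imwrite(f'pics/{n}_{sys.argv[1]}.png',p[:,:,::-1]);np.savez(f'{n}_{sys.argv[1]}',**c)
    X=cloud(c);loc=(X[...,:2]-T)@Rz;h=float(sys.argv[2])
    # plane fit to wall tops
    e=(abs(loc[...,0])<.122)&(abs(loc[...,1])<.157)&((abs(loc[...,0])>.107)|(abs(loc[...,1])>.142))&(abs(X[...,2]-.032-h)<.009)
    A=np.c_[loc[e],np.ones(e.sum())];z=X[...,2][e]
    for _ in range(4):
        k=np.linalg.lstsq(A,z,rcond=None)[0];b=abs(A@k-z)<.004;A,z=A[b],z[b]
    print(n,len(z),'slope x,y, z0',k.round(4))
E
python3 lv.py a 0.012
```

```text
11.3167 [0.56802706 0.0184481  0.08822975] 0.010572984226490239 [-0.01819006 -0.84439707 -8.26644203] [-0.04   0.147]
scene 1215 slope x,y, z0 [-0.0014  0.0019  0.0423]
top 878 slope x,y, z0 [-0.0027  0.0011  0.0435]
```

The tray is level (slopes under 0.003) and fully carried. I continue the lift to about 135 mm.

{"fn": "step_arm", "kwargs": {"deltas": [{"dx": 0,"dy": 0,"dz": 2,"roll": 0},{"dx": 0,"dy": 0,"dz": 6,"roll": 0},{"dx": 0,"dy": 0,"dz": 12,"roll": 0},{"dx": 0,"dy": 0,"dz": 19,"roll": 0},{"dx": 0,"dy": 0,"dz": 26,"roll": 0},{"dx": 0,"dy": 0,"dz": 33,"roll": 0},{"dx": 0,"dy": 0,"dz": 40,"roll": 0},{"dx": 0,"dy": 0,"dz": 47,"roll": 0},{"dx": 0,"dy": 0,"dz": 54,"roll": 0},{"dx": 0,"dy": 0,"dz": 61,"roll": 0},{"dx": 0,"dy": 0,"dz": 68,"roll": 0},{"dx": 0,"dy": 0,"dz": 75,"roll": 0}]}}

```text
time_s: 12.42
eef_pos: [0.568, 0.0184, 0.164]
ee_rot: [-1.852, -2.538, 0.0]
ft_force: [-0.8, 0.7, -8.6]
width: 0.0113
finger_force: 58.5
```

{"fn": "step_arm", "kwargs": {"deltas": [{"dx": 0,"dy": 0,"dz": 7,"roll": 0},{"dx": 0,"dy": 0,"dz": 14,"roll": 0},{"dx": 0,"dy": 0,"dz": 21,"roll": 0},{"dx": 0,"dy": 0,"dz": 28,"roll": 0},{"dx": 0,"dy": 0,"dz": 34,"roll": 0},{"dx": 0,"dy": 0,"dz": 40,"roll": 0},{"dx": 0,"dy": 0,"dz": 44,"roll": 0},{"dx": 0,"dy": 0,"dz": 47,"roll": 0},{"dx": 0,"dy": 0,"dz": 49,"roll": 0},{"dx": 0,"dy": 0,"dz": 50,"roll": 0},{"dx": 0,"dy": 0,"dz": 50,"roll": 0},{"dx": 0,"dy": 0,"dz": 50,"roll": 0}]}}

```text
time_s: 13.42
eef_pos: [0.568, 0.0185, 0.2131]
ee_rot: [-1.852, -2.538, 0.001]
ft_force: [1.1, 0.1, -9.3]
width: 0.0111
finger_force: 58.5
```

{"fn": "step_arm", "kwargs": {"deltas": [{"dx": 0,"dy": 0,"dz": 0,"roll": 0},{"dx": 0,"dy": 0,"dz": 0,"roll": 0},{"dx": 0,"dy": 0,"dz": 0,"roll": 0},{"dx": 0,"dy": 0,"dz": 0,"roll": 0},{"dx": 0,"dy": 0,"dz": 0,"roll": 0},{"dx": 0,"dy": 0,"dz": 0,"roll": 0}]}}

```text
time_s: 13.92
eef_pos: [0.5681, 0.0185, 0.2133]
ee_rot: [-1.852, -2.538, 0.0]
ft_force: [0.7, 0.3, -7.7]
width: 0.0116
finger_force: 58.5
```

```bash
python3 lv.py b 0.136
python3 - <<'E'
import cv2,numpy as np
from w import wrist
a=cv2.imread('pics/scene_b.png');c=wrist('w6')['p'][:,:,::-1]
cv2.imwrite('pics/v3.png',np.hstack([cv2.resize(a[90:390,200:600],(400,300)),cv2.resize(c,(400,300))]))
E
```

```text
13.9167 [0.56809586 0.01845592 0.21329146] 0.011553624865400073 [ 0.7179624   0.33793266 -7.74453792] [0.024 0.161]
scene 1324 slope x,y, z0 [-0.0025  0.0027  0.167 ]
top 1154 slope x,y, z0 [-0.0031  0.0007  0.1686]
```

View pics/v3.png

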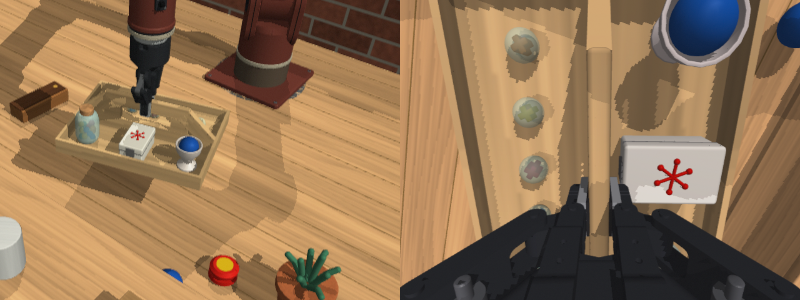

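The picture shows the tray held level about 136 mm up. The case is at (137,138), the cup with its ball at (188,148) and the jar at (87,122), all in place. The marbles the wrist view can see are in their holes. Handing in.

```bash
python3 -c "
from plant import r
print(r.finish_job())"
```

```text
the job is handed in; nothing more can be done
None
```

I set the case crosswise in the bay, within about 1 mm of midway between cup and jar, then lifted the tray about 13.5 cm. It was level and still with the case, cup, ball and jar in place when I handed the job in at about 14 s; my last close view showed only some of the five marbles clearly, and no verdict came back.

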